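# Point out the jar and the cup to the kitchen helper

## Robot

A 6-joint arm with a two-finger parallel gripper is mounted at the origin on the work surface. World frame = base frame: x ahead of the robot, y to its left, z up, the work surface at z = 0. Lengths are in m, angles in degrees, forces in N, time in s.
With the tool pointing down it reaches from about 0.375 to 0.9 m from the base axis. Payload 3.1 kg.
Tool frame: the origin (TCP) lies between the finger pads, 19 mm behind the fingertips; this is the grasp point; z points along the fingers, y is the line along which they close (so a half turn about z gives the same grasp; the last joint's range is limited). The gripper opens to 87 mm and grips with 3 to 60 N. Pads are 19 mm wide; open, the fingers measure 117 mm over their backs; the gripper's body (75 mm by 190 mm) begins 51 mm behind the grasp point.
Start: joints at [-77.206, 30.224, 82.088, -0, 67.689, -10.227], TCP at [0.244, -0.575, 0.241] pointing down, gripper open.
Joint ranges: [-176.69, 176.69], [-43.24, 126.21], [12.49, 139.97], [-82, 262], [0, 151.66], [-163.58, 163.58]. Speed limits (degrees/s): [159.86, 159.86, 180, 180, 180, 180].

## Interface

Orientations are given as a 3x3 rotation matrix whose columns are the frame's x, y, z axes.
In Python, from rig import * gives the robot as it stands.
- The arm moves only by the shell command python3 -m jog 'ROWS'. ROWS is text: rows parted by semicolons, each of 7 numbers parted by spaces: the shift along the tool's x, y, z in mm, then the turn, a rotation vector about the tool's x, y, z in rad, then the finger opening in mm, from 0 to 87. In form: tx ty tz ax ay az fingers; .... A call has 1 to 12 rows; each row shifts and turns the commanded pose from where the row before left it, along the tool's axes as they then stand; what a row does not reach is not made up. A row lasts 1/8 s, in which the tool goes at most 62.5 mm and 10.7 degrees, less where a joint would pass 70% of its speed; a pose out of reach is approached as far as the arm can. A call with a gripper value outside its range is refused whole. The fingers move at their own pace and stop on an object; the grip force is fixed at half the most. Time passes only in rows, so rows that do not move let the fingers close. It gives the time, the measured TCP pose, the force, the opening and the grip force at its end, in the units of the state.
- read_state(): the state, without advancing time (a new reading comes with each control period).
- capture(name): name is "scene" or "top"; returns a dict with "color" (420x560x3 uint8, red, green, blue), "camera_matrix" (3x3 intrinsics, pixels), "distortion" ([k1, k2, p1, p2, k3] as OpenCV has them; the pictures are not rectified), "R" (3x3) and "t" (3): a world point X has camera coordinates R X + t. Camera axes: x right, y down, z forward; pixel columns grow to the right and rows downward; lengths in m; the calibration is good to about 2 mm. A picture is of the moment at which its call begins. There is no depth.
- hand_in(): hands the job in; it is judged then, once.
Trained networks look in the newest picture that a camera, given by its name, has taken for a name from the list of things; names that differ only in an ending like _2 or _b are one class to them, and where a whole thing is asked for, a point or a joint stands for the part that bears it (a point fixed in the world has none). Each returns a list of dicts, best first, with "conf" (0 to 1); they miss things now and then, are a little off and sometimes report something else, mostly with a low value. They report only what shows in the picture. A call takes as long as a camera call. They do not tell look-alikes from the thing itself.
- find_in(camera, target): "at" ([x, y, z] in m, in world coordinates, good to about 4 mm: the middle of the surface that is visible of it).
- trace(camera, target): "pixels" (420x560 bool, what is visible of it).
- place_of(camera, target): "at" ([x, y, z] in m, in world coordinates, good to about 4 mm: a listed point, or the origin of a listed thing).
The state is a dict: "time_s": time; "joint_positions": joint angles; "qvel": joint speeds; "tau": joint torques, N m; "position": TCP position; "tcp_rot": TCP orientation; "force": force on the tool from outside, world axes, zero at the start; "moment": the same for the moment, N m; "opening": opening from 0.0 (shut) to 1.0 (fully open); "grasp_force": force on a finger pad.
Only numpy, scipy, OpenCV 4.12 (cv2) and the standard library are available. Lean on these libraries where they do the work, as an engineer would, in place of code of your own. Each camera call takes 0.05 s, during which the arm holds its last target. There are 200 camera calls.

## Task

Show the kitchen helper what to spoon from and into what: swing the caddy's handle down to the back until it lies level or lower, so that the lids are clear, then point straight down at the lid of the squat jar (the shortest of the four) and keep still for two seconds, then point the same way at the mouth of the stainless steel cup, keep still for two seconds and finish still pointing there. Point with the fingertips two to four centimetres above the middle of the thing. Push only the caddy's handle, and gently: do not touch any jar or the cup, grip or lift nothing, keep the caddy where it stands and leave the other things on the shelf alone.

Things in the scene. Friction and masses are not known exactly. Their poses are not given: they have to be found in the camera images.
- caddy: white plastic jar caddy, 152 x 152 mm, open on top, 2 x 2 cells of 70 mm (centres 37 mm either side of the middle in x and y, inner floor 4 mm up), walls 55 mm high, end walls at +y and -y with ears 105 mm high that carry the handle's pivots; loose, 0.45 kg empty; origin at the centre of its underside, its +x is its back, away from the robot (turned up to 0.4 rad)
- handle (a joint): the caddy's bail handle, hinged about the caddy's y axis, 80 mm up over its middle. 0 rad: upright, bar across between the two rows of jars; grows as it swings to the caddy's back (+x), 1.57 is level behind the back wall, hard stop at 1.8. It cannot swing to the front. Friction (0.08 N m, about 1 N at the bar) keeps it where it is left. Starts at 0.05 to 0.4 rad
- handle_bar (a point): middle of the handle's crossbar, on its axis, 115 mm from the pivot. The bar runs along the caddy's y, its grip part is 96 mm long and 18 mm thick; two flat arms 14 mm wide join it to the pivots at caddy y = +-84 mm
- jar_squat: the squat jar, the shortest of the four: closed glass jar 78 mm high, 66 mm across, with a flat steel screw lid 59 mm across; loose in one of the four cells, about 0.24 kg; origin at the centre of its underside
- jar_squat_lid (a point): centre of the top face of the squat jar's lid, 78 mm above the jar's underside (82 mm above the shelf), z up
- jar_a: tall closed glass jar in one of the caddy's four cells, same make as the squat one: 110 mm high, 62 mm across, steel lid 56 mm across; loose, 0.30 kg; origin at the centre of its underside
- jar_b: tall closed glass jar in one of the caddy's four cells, same make as the squat one: 116 mm high, 60 mm across, steel lid 54 mm across; loose, 0.30 kg; origin at the centre of its underside
- jar_c: tall closed glass jar in one of the caddy's four cells, same make as the squat one: 122 mm high, 58 mm across, steel lid 52 mm across; loose, 0.30 kg; origin at the centre of its underside
- cup: stainless steel cup, open, no handle, 85 mm high, 74 mm across the rim, 3 mm wall; loose, 0.13 kg; origin at the centre of its underside
- cup_rim (a point): centre of the cup's open mouth, level with the rim, 85 mm above the shelf, z up
- dish: blue ceramic dish, 116 mm across, 34 mm high, loose; origin at the centre of its underside
- tea_glass: clear waisted tea glass, open, 92 mm high, 64 mm across the rim, loose; origin at the centre of its underside
- spoon_rest: wooden spoon rest, a flat tray 225 x 80 x 20 mm, loose, left of the caddy; origin at the centre of its underside
- spoon: wooden spoon 195 mm long lying on the spoon rest; origin under its middle
There are look-alikes about, which are no part of the job. Leave any green look-alike of the jar_squat alone. Leave any purple look-alike of the caddy alone.

How it is judged:
By the outcome, as a careful person would: the job done as asked, in the order asked, and still so for the second after the job is handed in, with the robot touching nothing.
It also fails if it takes over 64 s, if anything falls off the work surface, if the arm or the gripper's body presses on something with over 40 N, if the wrist force passes 120 N, or if a joint passes its speed limit or range.

## Working session

There is one attempt and no reset: what is moved stays moved. The work goes in short steps, Python scripts to look and compute and a shell command to move; the robot and the scene stay as the last step left them, time stands still between calls to the robot, and variables do not carry over. Pictures are saved under pics/ and viewed, at most 10 in all, crops included, and the job is handed in when it is done.

```bash
mkdir -p pics; cat > look.py <<'E'
from rig import *
import cv2,numpy as np
E
python3 - <<'E'
from look import *
for c in ("scene","top"):
    r=capture(c); cv2.imwrite(f"pics/{c}0.png",r["color"][:,:,::-1])
    for n in ["caddy","handle_bar","jar_squat_lid","jar_squat","jar_a","jar_b","jar_c","cup_rim","cup","dish","tea_glass","spoon_rest"]:
        print(c,n,[(np.round(d["at"],3).tolist(),round(d["conf"],2)) for d in place_of(c,n)][:4])
s=read_state(); print(s["time_s"],s["position"],np.round(s["tcp_rot"],3).tolist())
E
```

```text
scene caddy [([0.298, 0.201, -0.003], 0.88), ([0.532, 0.153, 0.001], 0.81), ([0.574, 0.186, 0.004], 0.37)]
scene handle_bar [([0.539, 0.151, 0.199], 0.74), ([0.301, 0.202, 0.195], 0.69)]
scene jar_squat_lid [([0.581, -0.007, 0.08], 0.82), ([0.559, 0.115, 0.084], 0.66)]
scene jar_squat [([0.565, 0.115, 0.0], 0.89), ([0.581, -0.01, -0.001], 0.64)]
scene jar_a [([0.503, 0.194, 0.006], 0.74), ([0.497, 0.125, 0.004], 0.59)]
scene jar_b [([0.503, 0.194, 0.006], 0.74), ([0.497, 0.125, 0.004], 0.59)]
scene jar_c [([0.503, 0.194, 0.006], 0.74), ([0.497, 0.125, 0.004], 0.59)]
scene cup_rim [([0.644, -0.287, 0.085], 0.64), ([0.578, 0.188, 0.004], 0.29)]
scene cup [([0.644, -0.287, 0.001], 0.87)]
scene dish [([0.456, -0.358, -0.005], 0.89)]
scene tea_glass [([0.503, -0.206, 0.001], 0.66)]
scene spoon_rest [([0.558, 0.463, 0.001], 0.83)]
top caddy [([0.536, 0.157, -0.001], 0.86), ([0.299, 0.203, -0.003], 0.78)]
top handle_bar [([0.545, 0.153, 0.193], 0.88), ([0.3, 0.204, 0.195], 0.82)]
top jar_squat_lid [([0.571, 0.118, 0.082], 0.81), ([0.583, -0.002, 0.078], 0.68)]
top jar_squat [([0.58, -0.008, -0.001], 0.84), ([0.567, 0.114, 0.001], 0.62)]
top jar_a [([0.496, 0.124, 0.002], 0.93), ([0.507, 0.193, 0.005], 0.64), ([0.579, 0.182, 0.002], 0.54)]
top jar_b [([0.496, 0.124, 0.002], 0.93), ([0.507, 0.193, 0.005], 0.64), ([0.579, 0.182, 0.002], 0.54)]
top jar_c [([0.496, 0.124, 0.002], 0.93), ([0.507, 0.193, 0.005], 0.64), ([0.579, 0.182, 0.002], 0.54)]
top cup_rim [([0.643, -0.291, 0.087], 0.89)]
top cup [([0.643, -0.287, -0.001], 0.71), ([0.506, 0.194, 0.004], 0.3)]
top dish [([0.456, -0.361, 0.0], 0.71), ([0.508, 0.196, 0.002], 0.6)]
top tea_glass [([0.507, -0.206, -0.004], 0.91), ([0.555, 0.459, 0.003], 0.74)]
top spoon_rest [([0.556, 0.459, 0.002], 0.61)]
1.3 [ 0.24442485 -0.57519523  0.24125903] [[0.92, 0.391, 0.0], [0.391, -0.92, -0.0], [0.0, 0.0, -1.0]]
```

View pics/scene0.png

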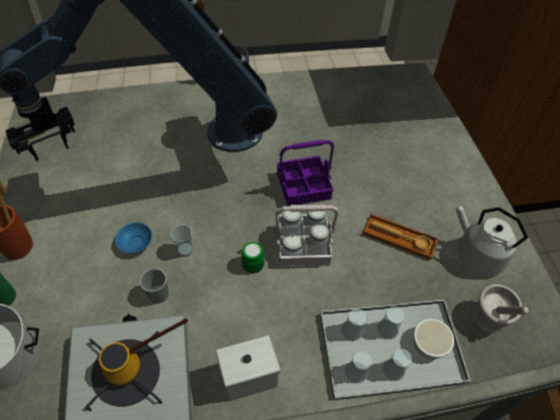

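View pics/top0.png

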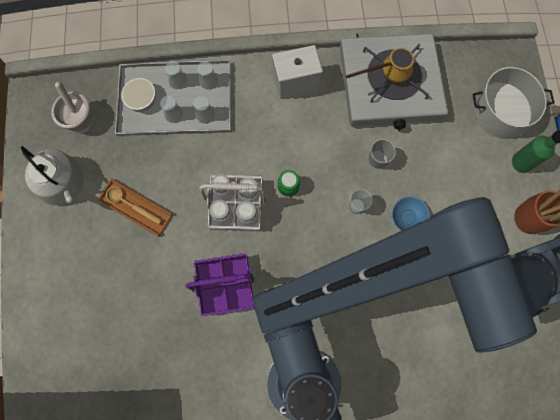

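The candidates are, in the top picture:
- **Squat jar:** the one in the white caddy's back-right cell at about (250,185), and the green one standing free at (289,182). The clear one in the caddy fits; the green one is the look-alike.
- **Caddy:** white at (234,203) and purple at (223,284). The white one holds the jars, so it is the one meant.

I'll confirm both in one enlarged crop.

```bash
python3 - <<'E'
import cv2,numpy as np
a=cv2.imread("pics/top0.png")[165:240,190:310]; b=cv2.imread("pics/scene0.png")[195:275,232:352]
f=lambda i:cv2.resize(i,(390,300),interpolation=cv2.INTER_CUBIC)
cv2.imwrite("pics/crop0.png",np.hstack([f(a),f(b)]))
E
```

```text
(no output)
```

View pics/crop0.png

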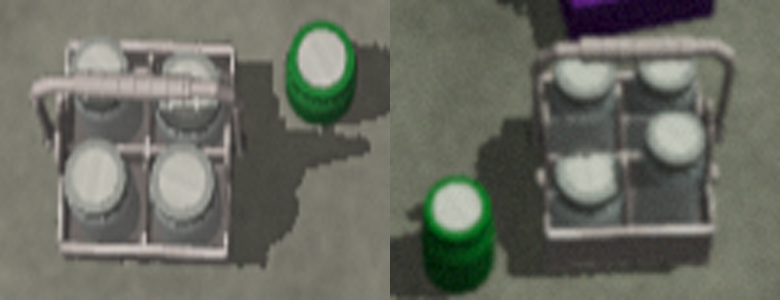

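The crop shows the white caddy with four clear jars. The back-right one, at (585,180) in the scene half, is clearly lower than its neighbours, so it is the squat jar. The green jar stands outside at (455,225). Next I work out the caddy pose and the way-points.

```bash
cat >> look.py <<'E'
def ray(r,uv,z):
    p=cv2.undistortPoints(np.float64([[uv]]),r["camera_matrix"],np.array(r["distortion"]))[0,0]
    R=np.array(r["R"]);t=np.array(r["t"]).ravel(); C=-R.T@t; d=R.T@np.array([p[0],p[1],1])
    return (C+d*(z-C[2])/d[2])[:2]
E
cat > plan.py <<'E'
from look import *
psi=None
def rel(target, dpsi=0):
    s=read_state(); d=np.array(target)-s["position"]; return np.round(1000*np.array(s["tcp_rot"]).T@d)
E
python3 - <<'E'
from look import *
r=capture("top"); w=lambda x,y,z:ray(r,(190+x*120/390,165+y*75/300),z)
a,b=w(60,253,.055),w(228,258,.055); d=a-b
print("front wall L,R",a,b,"len",np.linalg.norm(d),"yaw",np.degrees(np.arctan2(-d[0],d[1])))
yaw=np.arctan2(-d[0],d[1]); print("centre",(a+b)/2+.075*np.array([np.cos(yaw),np.sin(yaw)]))
# bar ends at crop (38,92) (235,85)
a,b=w(38,92,.194),w(235,85,.194); d=a-b; print("bar",a,b,np.degrees(np.arctan2(-d[0],d[1])))
s=read_state()
for c in [(.537,.155)]:
  for q in (-5,-8):
    u=np.array([np.cos(np.radians(q)),np.sin(np.radians(q))])
    p=np.r_[np.array(c)-.045*u,.260]; print(q,p,np.round(1000*s["tcp_rot"].T@(p-s["position"])))
E
```

```text
front wall L,R [0.46066358 0.23768413] [0.44467272 0.08986865] len 0.14867792202003213 yaw -6.17431705544119
centre [0.52723309 0.15570986]
bar [0.54411164 0.23314321] [0.53506543 0.07234706] -3.220001231989804
-5 [0.49217124 0.15892201 0.26      ] [ 515. -579.  -19.]
-8 [0.49243794 0.16126279 0.26      ] [ 516. -581.  -19.]
```

```bash
python3 -m jog '0 0 -4 0 0 0.1 0; 0 0 -4 0 0 0.1 0; 0 0 -4 0 0 0.1 0; 0 0 -4 0 0 0.1 0; 0 0 -4 0 0 0.1 0; 4 -15 0 0 0 0 0; 8 -36 0 0 0 0 0; 8 -36 0 0 0 0 0; 8 -36 0 0 0 0 0; 8 -36 0 0 0 0 0; 8 -36 0 0 0 0 0; 8 -36 0 0 0 0 0'; python3 -m jog '8 -36 0 0 0 0 0; 8 -36 0 0 0 0 0; 8 -36 0 0 0 0 0; 8 -36 0 0 0 0 0; 8 -36 0 0 0 0 0; 8 -36 0 0 0 0 0; 8 -36 0 0 0 0 0; 8 -36 0 0 0 0 0; 8 -36 0 0 0 0 0; 8 -36 0 0 0 0 0; 8 -36 0 0 0 0 0; 8 -36 0 0 0 0 0'; python3 - <<'E'
from plan import *
s=read_state(); print(s["time_s"],s["position"],np.round(s["tcp_rot"],3).tolist(),s["force"]); print(rel((.489,.1595,.260)))
E
```

```text
time_s: 2.85
position: [0.319, -0.3479, 0.2611]
tcp_rot: [[0.995, -0.096, -0.0], [-0.096, -0.995, 0.001], [-0.0, -0.001, -1.0]]
force: [0.7, 0.3, -0.2]
opening: 0.008
grasp_force: 0.0
time_s: 4.35
position: [0.4559, 0.072, 0.2612]
tcp_rot: [[0.995, -0.096, -0.001], [-0.096, -0.995, 0.0], [-0.001, -0.0, -1.0]]
force: [0.1, -0.5, -0.2]
opening: 0.002
grasp_force: 0.0
4.35 [0.45587192 0.07195784 0.2611922 ] [[0.995, -0.096, -0.001], [-0.096, -0.995, 0.0], [-0.001, -0.0, -1.0]] [ 0.11191789 -0.54257898 -0.16143915]
[ 25. -90.   1.]
```

```bash
python3 -m jog '8 -28 0 0 0 0 0; 8 -26 0 0 0 0 0; 5 -20 0 0 0 0 0; 0 0 0 0 0 0 0; 0 0 0 0 0 0 0'; python3 - <<'E'
from plan import *
r=capture("top"); cv2.imwrite("pics/top1.png",r["color"][:,:,::-1]); print(rel((.489,.1595,.184)))
r=capture("scene"); cv2.imwrite("pics/scene1.png",cv2.resize(r["color"][120:290,180:400,::-1],(770,595)))
for n in ("handle_bar","caddy"): print([(np.round(d["at"],3).tolist(),round(d["conf"],2)) for d in place_of("scene",n)][:4])
E
```

```text
time_s: 4.97
position: [0.4838, 0.1414, 0.261]
tcp_rot: [[0.995, -0.097, -0.001], [-0.097, -0.995, -0.0], [-0.001, 0.001, -1.0]]
force: [0.4, -0.6, 0.4]
opening: 0.005
grasp_force: 0.0
[  3. -19.  77.]
[([0.537, 0.152, 0.196], 0.63)]
[([0.301, 0.202, 0.002], 0.7), ([0.532, 0.151, 0.0], 0.57)]
```

View pics/scene1.png

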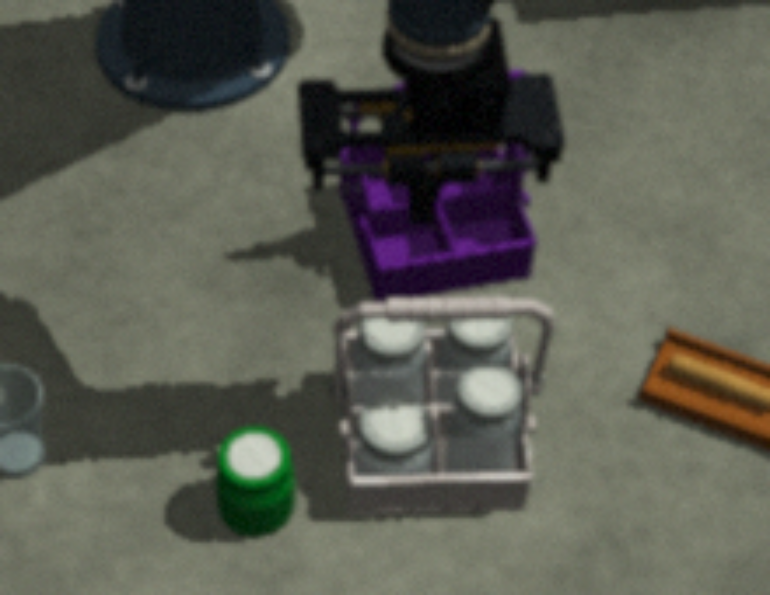

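The picture shows the closed fingertips at (425,190), in front of the bar at (455,305), and 19 mm to the right of its middle. I'll shift left and go down in front of the bar.

```bash
python3 -m jog '2 -10 0 0 0 0 0; 1 -9 0 0 0 0 0; 0 0 15 0 0 0 0; 0 0 25 0 0 0 0; 0 0 22 0 0 0 0; 0 0 15 0 0 0 0; 0 0 0 0 0 0 0; 0 0 0 0 0 0 0'; python3 - <<'E'
from plan import *
q=np.radians(-6.); u=np.array([np.cos(q),np.sin(q)]);c=np.array([.534,.1545])
for x,z in ((.085,.165),(.103,.131),(.112,.097),(.112,.0765)): print(x,z,rel(np.r_[c+x*u,z+.019]))
E
```

```text
time_s: 6.18
position: [0.4902, 0.1604, 0.1846]
tcp_rot: [[0.995, -0.098, 0.001], [-0.098, -0.995, 0.0], [0.001, -0.0, -1.0]]
force: [0.5, 0.8, 0.0]
opening: 0.004
grasp_force: 0.0
0.085 0.165 [129.   2.   1.]
0.103 0.131 [147.   2.  35.]
0.112 0.097 [156.   2.  69.]
0.112 0.0765 [156.   2.  89.]
```

```bash
python3 -m jog '12 0 0 0 0 0 0; 10 0 0 0 0 0 0; 8 0 0 0 0 0 0; 8 0 0 0 0 0 0; 8 0 0 0 0 0 0; 8 0 0 0 0 0 0; 8 0 0 0 0 0 0; 8 0 0 0 0 0 0; 8 0 0 0 0 0 0; 8 0 0 0 0 0 0; 8 0 0 0 0 0 0; 0 0 0 0 0 0 0'; python3 -m jog '8 0 0 0 0 0 0; 8 0 0 0 0 0 0; 8 0 0 0 0 0 0; 8 0 0 0 0 0 0; 3 0 0 0 0 0 0; 0 0 0 0 0 0 0; 0 0 0 0 0 0 0'; python3 - <<'E'
from plan import *
r=capture("top")
for n in ("handle_bar","caddy"): print([(np.round(d["at"],3).tolist(),round(d["conf"],2)) for d in place_of("top",n)][:4])
r=capture("scene"); cv2.imwrite("pics/scene2.png",cv2.resize(r["color"][120:290,180:400,::-1],(770,595)))
for n in ("handle_bar","caddy"): print([(np.round(d["at"],3).tolist(),round(d["conf"],2)) for d in place_of("scene",n)][:4])
q=np.radians(-6.); u=np.array([np.cos(q),np.sin(q)]);c=np.array([.534,.1545])
for x,z in ((.085,.165),(.103,.131),(.112,.097),(.112,.0765)): print(x,z,rel(np.r_[c+x*u,z+.019]))
E
```

```text
time_s: 7.68
position: [0.5845, 0.1509, 0.1844]
tcp_rot: [[0.995, -0.098, 0.002], [-0.098, -0.995, -0.0], [0.002, -0.0, -1.0]]
force: [-0.2, -0.1, -0.7]
opening: 0.002
grasp_force: 0.0
time_s: 8.55
position: [0.6181, 0.1477, 0.1844]
tcp_rot: [[0.995, -0.098, 0.0], [-0.098, -0.995, -0.0], [0.0, -0.0, -1.0]]
force: [-0.4, -0.2, 1.2]
opening: 0.005
grasp_force: 0.3
[([0.297, 0.202, 0.196], 0.88)]
[([0.298, 0.201, -0.0], 0.77), ([0.572, 0.117, 0.08], 0.27)]
[([0.618, 0.14, 0.16], 0.62)]
[([0.532, 0.154, -0.0], 0.86), ([0.298, 0.204, -0.002], 0.64)]
0.085 0.165 [1. 2. 0.]
0.103 0.131 [19.  2. 34.]
0.112 0.097 [28.  2. 68.]
0.112 0.0765 [28.  2. 89.]
```

View pics/scene2.png

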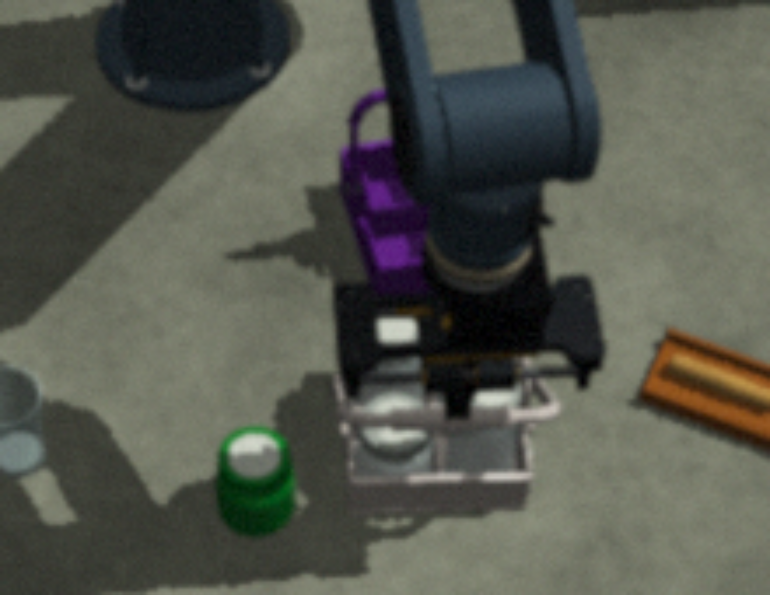

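The bar has swung back to about 0.84 rad, with the fingertips on top of it at (460,400). The caddy has not moved. I'll follow the arc downwards.

```bash
python3 -m jog '5 0 6 0 0 0 0; 6 0 8 0 0 0 0; 4 0 9 0 0 0 0; 4 0 10 0 0 0 0; 3 0 9 0 0 0 0; 3 0 9 0 0 0 0; 1 0 9 0 0 0 0; 1 0 8 0 0 0 0; 0 0 8 0 0 0 0; 0 0 7 0 0 0 0; 0 0 5 0 0 0 0; 0 0 0 0 0 0 0'; python3 -m jog '0 0 0 0 0 0 0; 0 0 0 0 0 0 0'; python3 - <<'E'
from plan import *
r=capture("scene")
for n in ("handle_bar","caddy"): print([(np.round(d["at"],3).tolist(),round(d["conf"],2)) for d in place_of("scene",n)][:4])
q=np.radians(-6.); u=np.array([np.cos(q),np.sin(q)]);c=np.array([.534,.1545])
print(rel(np.r_[c+.112*u,.0765+.019]))
E
```

```text
time_s: 10.35
position: [0.6445, 0.145, 0.0957]
tcp_rot: [[0.995, -0.098, -0.001], [-0.098, -0.995, -0.0], [-0.001, 0.0, -1.0]]
force: [-0.7, 0.6, 0.5]
opening: 0.007
grasp_force: 0.0
time_s: 10.6
position: [0.6451, 0.145, 0.0966]
tcp_rot: [[0.995, -0.098, 0.001], [-0.098, -0.995, 0.0], [0.001, -0.0, -1.0]]
force: [-0.2, -0.1, -0.3]
opening: 0.004
grasp_force: 0.0
[([0.644, 0.142, 0.07], 0.63), ([0.302, 0.202, 0.197], 0.57)]
[([0.532, 0.153, 0.002], 0.84), ([0.3, 0.203, 0.001], 0.73)]
[1. 2. 1.]
```

```bash
python3 -m jog '0 0 2 0 0 0 0; 0 0 2 0 0 0 0; 0 0 0 0 0 0 0; 0 0 -10 0 0 0 0; 0 0 -20 0 0 0 0; 0 0 -25 0 0 0 0; 0 0 -25 0 0 0 0; 0 0 -25 0 0 0 0; 0 0 -10 0 0 0 0; 0 0 0 0 0 0 0; 0 0 0 0 0 0 0'; python3 - <<'E'
from plan import *
for k in ("scene","top"):
  r=capture(k)
  if k=="scene": cv2.imwrite("pics/scene3.png",cv2.resize(r["color"][120:290,180:400,::-1],(770,595)))
  for n in ("handle_bar","caddy","jar_squat_lid","jar_squat","cup_rim"): print(k,n,[(np.round(d["at"],3).tolist(),round(d["conf"],2)) for d in place_of(k,n)][:4])
print(rel((.569,.116,.131)))
E
```

```text
time_s: 12.12
position: [0.6443, 0.145, 0.2064]
tcp_rot: [[0.995, -0.098, -0.002], [-0.098, -0.995, -0.0], [-0.002, 0.0, -1.0]]
force: [0.3, -0.4, -0.3]
opening: 0.008
grasp_force: 0.0
scene handle_bar [([0.643, 0.139, 0.068], 0.77)]
scene caddy [([0.533, 0.155, 0.0], 0.76), ([0.298, 0.203, -0.001], 0.73)]
scene jar_squat_lid [([0.561, 0.115, 0.084], 0.98), ([0.579, -0.006, 0.077], 0.62)]
scene jar_squat [([0.566, 0.117, 0.0], 0.76), ([0.584, -0.009, -0.001], 0.75)]
scene cup_rim [([0.648, -0.288, 0.087], 0.75)]
top handle_bar [([0.3, 0.202, 0.198], 0.54)]
top caddy [([0.3, 0.2, -0.0], 0.85)]
top jar_squat_lid [([0.581, -0.003, 0.077], 0.85), ([0.57, 0.116, 0.08], 0.55)]
top jar_squat [([0.582, -0.009, 0.001], 0.57), ([0.568, 0.114, 0.001], 0.47)]
top cup_rim [([0.646, -0.29, 0.084], 0.56)]
[-73.  36.  76.]
```

View pics/scene3.png

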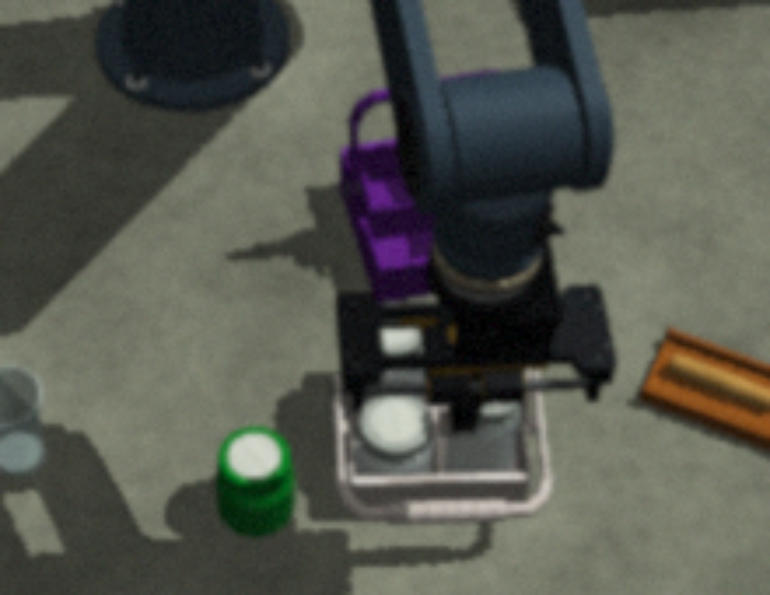

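The handle now lies behind the caddy at (465,505). Bar height of about 0.068 m means roughly 1.69 rad. The squat jar's lid is clear at (395,425). Pointing at it next.

```bash
python3 -m jog '-10 5 0 0 0 0 0; -22 10 0 0 0 0 0; -22 11 0 0 0 0 0; -15 7 0 0 0 0 0; -7 3 0 0 0 0 0; 0 0 10 0 0 0 0; 0 0 20 0 0 0 0; 0 0 22 0 0 0 0; 0 0 16 0 0 0 0; 0 0 8 0 0 0 0; 0 0 0 0 0 0 0; 0 0 0 0 0 0 0'; python3 - <<'E'
from plan import *
print(rel((.566,.116,.131)))
r=capture("scene"); cv2.imwrite("pics/scene4.png",cv2.resize(r["color"][150:270,220:380,::-1],(800,600)))
E
```

```text
time_s: 14.22
position: [0.5664, 0.1167, 0.1318]
tcp_rot: [[0.995, -0.098, 0.001], [-0.098, -0.995, 0.0], [0.001, -0.0, -1.0]]
force: [-0.4, 0.3, -0.1]
opening: 0.009
grasp_force: 0.0
[-0.  1.  1.]
```

View pics/scene4.png

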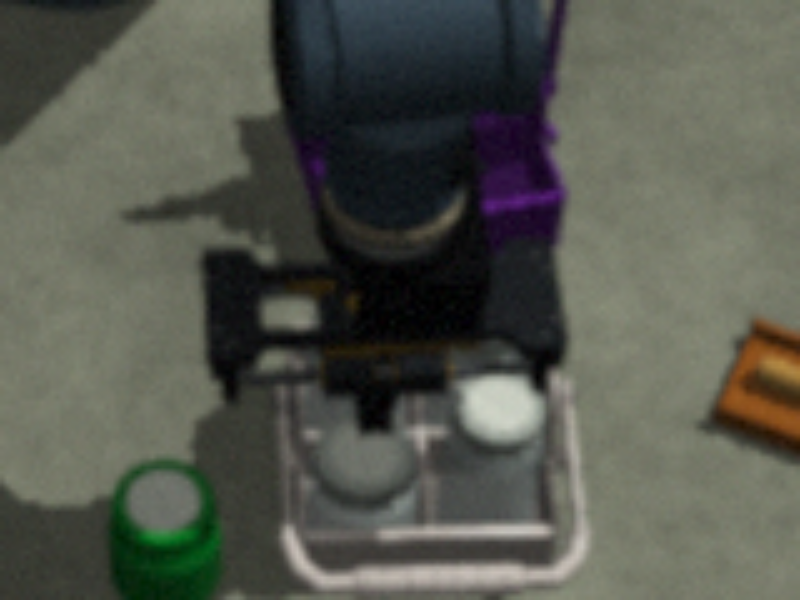

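The fingertips are at (375,425) over the squat lid, whose middle is at (365,465). I'll check the lid's middle from these pixels.

```bash
python3 - <<'E'
from plan import *
r=capture("scene"); print(ray(r,(220+365/5,150+465/5),.082), ray(r,(220+375/5,150+425/5),.113))
p=trace("scene","cup")
if p: m=p[0]["pixels"]; y,x=np.where(m); print("cup px",x.min(),x.max(),y.min(),y.max(),p[0]["conf"])
E
```

```text
[0.57940456 0.1104937 ] [0.57375161 0.11577828]
cup px 141 167 270 302 0.67
```

The 66 mm jar has only ±2 mm of play in its cell. The cell centre works out at (0.567, 0.114), which agrees with the networks. My eyeballed pixel takes in the side of the lid, so it reads a little far. The pointing is right, so I hold still.

```bash
python3 -m jog '0 1 1 0 0 0 0; 0 0 0 0 0 0 0; 0 0 0 0 0 0 0; 0 0 0 0 0 0 0; 0 0 0 0 0 0 0; 0 0 0 0 0 0 0; 0 0 0 0 0 0 0; 0 0 0 0 0 0 0; 0 0 0 0 0 0 0; 0 0 0 0 0 0 0; 0 0 0 0 0 0 0; 0 0 0 0 0 0 0'; python3 -m jog '0 0 0 0 0 0 0; 0 0 0 0 0 0 0; 0 0 0 0 0 0 0; 0 0 0 0 0 0 0; 0 0 0 0 0 0 0; 0 0 0 0 0 0 0; 0 0 0 0 0 0 0; 0 0 0 0 0 0 0; 0 0 0 0 0 0 0; 0 0 0 0 0 0 0; 0 0 0 0 0 0 0; 0 0 0 0 0 0 0'; python3 -m jog '0 0 -10 0 0 0 0; 0 0 -20 0 0 0 0; 0 0 -25 0 0 0 0; 0 0 -25 0 0 0 0; 0 0 -20 0 0 0 0; 0 0 -10 0 0 0 0; 0 0 0 0 0 0 0; 0 0 0 0 0 0 0'; python3 - <<'E'
from plan import *
print(rel((.645,-.2885,.240)))
E
```

```text
time_s: 15.88
position: [0.5657, 0.1156, 0.1303]
tcp_rot: [[0.995, -0.098, -0.0], [-0.098, -0.995, -0.0], [0.0, 0.0, -1.0]]
force: [0.1, -0.3, 0.0]
opening: 0.009
grasp_force: 0.0
time_s: 17.38
position: [0.5657, 0.1156, 0.1303]
tcp_rot: [[0.995, -0.098, 0.0], [-0.098, -0.995, 0.0], [0.0, -0.0, -1.0]]
force: [0.1, 0.3, 0.5]
opening: 0.004
grasp_force: 0.0
time_s: 18.38
position: [0.5651, 0.1156, 0.2395]
tcp_rot: [[0.995, -0.098, -0.002], [-0.098, -0.995, -0.0], [-0.002, 0.0, -1.0]]
force: [0.1, -0.3, -0.0]
opening: 0.004
grasp_force: 0.0
[119. 394.  -1.]
```

```bash
python3 -m jog '4 15 0 0 0 0 0; 10 32 0 0 0 0 0; 11 37 0 0 0 0 0; 12 40 0 0 0 0 0; 12 40 0 0 0 0 0; 12 40 0 0 0 0 0; 12 40 0 0 0 0 0; 12 40 0 0 0 0 0; 12 40 0 0 0 0 0; 10 32 0 0 0 0 0; 8 25 0 0 0 0 0; 4 13 0 0 0 0 0'; python3 -m jog '0 0 0 0 0 0 0; 0 0 0 0 0 0 0; 0 0 0 0 0 0 0'; python3 - <<'E'
from plan import *
r=capture("top"); r=capture("scene")
for k in ("scene","top"):
  for n in ("cup_rim","cup"): print(k,n,[(np.round(d["at"],3).tolist(),round(d["conf"],2)) for d in place_of(k,n)][:3])
print(rel((.645,-.2885,.134)))
E
```

```text
time_s: 19.88
position: [0.6449, -0.2906, 0.2391]
tcp_rot: [[0.995, -0.1, -0.001], [-0.1, -0.995, 0.0], [-0.001, -0.0, -1.0]]
force: [0.5, -0.4, -0.1]
opening: 0.004
grasp_force: 0.0
time_s: 20.25
position: [0.6455, -0.2868, 0.2403]
tcp_rot: [[0.995, -0.097, -0.0], [-0.097, -0.995, 0.0], [-0.0, -0.0, -1.0]]
force: [0.1, 0.6, -0.5]
opening: 0.004
grasp_force: 0.0
scene cup_rim [([0.647, -0.286, 0.084], 0.95)]
scene cup [([0.641, -0.285, 0.001], 0.91)]
top cup_rim []
top cup []
[ -1.   1. 106.]
```

```bash
python3 -m jog '-1 1 10 0 0 0 0; 0 0 20 0 0 0 0; 0 0 25 0 0 0 0; 0 0 22 0 0 0 0; 0 0 17 0 0 0 0; 0 0 12 0 0 0 0; 0 0 0 0 0 0 0; 0 0 0 0 0 0 0'; python3 -m jog '0 0 0 0 0 0 0; 0 0 0 0 0 0 0; 0 0 0 0 0 0 0; 0 0 0 0 0 0 0; 0 0 0 0 0 0 0; 0 0 0 0 0 0 0; 0 0 0 0 0 0 0; 0 0 0 0 0 0 0; 0 0 0 0 0 0 0; 0 0 0 0 0 0 0; 0 0 0 0 0 0 0; 0 0 0 0 0 0 0'; python3 -m jog '0 0 0 0 0 0 0; 0 0 0 0 0 0 0; 0 0 0 0 0 0 0; 0 0 0 0 0 0 0; 0 0 0 0 0 0 0; 0 0 0 0 0 0 0; 0 0 0 0 0 0 0; 0 0 0 0 0 0 0; 0 0 0 0 0 0 0; 0 0 0 0 0 0 0; 0 0 0 0 0 0 0; 0 0 0 0 0 0 0';  python3 - <<'E'
from plan import *
r=capture("scene"); cv2.imwrite("pics/scene5.png",cv2.resize(r["color"][180:330,100:360,::-1],(780,450)))
for n in ("cup_rim","handle_bar","caddy","jar_squat_lid"): print(n,[(np.round(d["at"],3).tolist(),round(d["conf"],2)) for d in place_of("scene",n)][:3])
print(rel((.645,-.288,.134)))
E
```

```text
time_s: 21.55
position: [0.645, -0.2893, 0.135]
tcp_rot: [[0.995, -0.098, 0.001], [-0.098, -0.995, -0.001], [0.001, 0.001, -1.0]]
force: [-0.3, 0.3, -0.2]
opening: 0.008
grasp_force: 0.0
time_s: 23.05
position: [0.6444, -0.289, 0.1343]
tcp_rot: [[0.995, -0.098, 0.0], [-0.098, -0.995, 0.0], [0.0, -0.0, -1.0]]
force: [-0.4, -0.5, -0.1]
opening: 0.005
grasp_force: 0.0
time_s: 24.55
position: [0.6444, -0.289, 0.1342]
tcp_rot: [[0.995, -0.098, -0.0], [-0.098, -0.995, 0.0], [-0.0, -0.0, -1.0]]
force: [-0.2, 0.2, -0.4]
opening: 0.006
grasp_force: 0.0
cup_rim [([0.646, -0.286, 0.083], 0.91)]
handle_bar [([0.645, 0.141, 0.066], 0.64), ([0.645, -0.287, 0.086], 0.54)]
caddy [([0.532, 0.154, 0.001], 0.97), ([0.556, 0.461, -0.001], 0.64)]
jar_squat_lid [([0.563, 0.115, 0.088], 0.91), ([0.579, -0.007, 0.078], 0.84)]
[ 0. -1.  0.]
```

View pics/scene5.png

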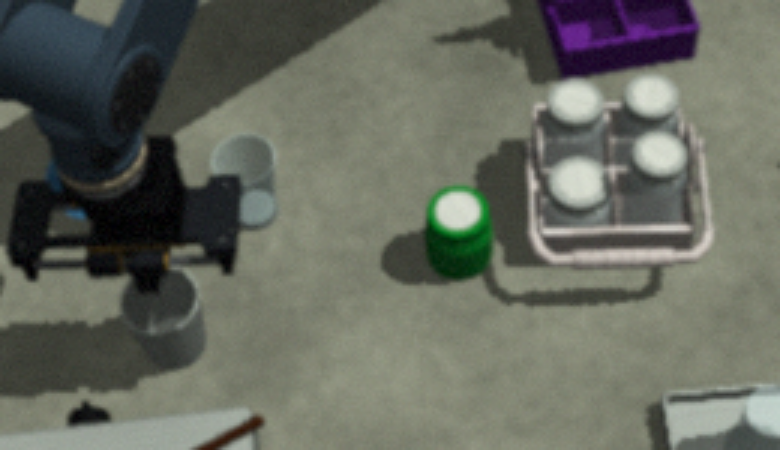

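The picture shows the fingertips at (150,285) over the cup's mouth at (160,300), and nothing is touched. The handle is still down at (625,255), and the lid at (577,180) is that of the lowest jar. Handing in.

```bash
python3 -c "
from rig import *
print(hand_in())"
```

```text
the job is handed in; nothing more can be done
None
```

The job is handed in: I swung the handle down to the back, slightly below level (about 1.7 rad), then held still about 3 cm above the squat jar's lid and then the cup's mouth for over two seconds each, and finished still pointing at the cup with the caddy unmoved and no contact force at either point.

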